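# Lock the lint-filter housing with its T-key

### The job

Lock the dryer's lint-filter housing: lift the T-key out of its parking collar, find the keeper-plate slot with its foot and pass the foot down through it, push it down against the spring, turn it a quarter turn clockwise (seen from above) and let it rise so that it is held crosswise in the plate. Use a light touch: the housing must never be pressed with more than 35 N, leave the other things on the counter alone, and let go of the key at the end.

Things in the scene. Friction and masses are not known exactly. Their poses are not given: they have to be found in the camera images.
- housing: White plastic lint-filter housing fixed to the counter, 180 (x) x 140 (y) mm, lid top 65 mm high. Origin: centre of its underside, z up. On the lid, between two low grey guide strips along y (at x = +-50 mm, flush with the plate), lies an aluminium keeper plate, 90 (x) x 84 (y) x 5 mm, with a through slot in its middle.
- plate_mid (a point): Middle of the keeper plate's float, at plate-top height (70 mm above housing origin), axes as housing. Slot: 35 mm along x, 11 mm along y, square-edged, at x = 0; but the plate stands anywhere up to 12 mm either way along y. That shift is NOT in the measured poses: see it or feel for it. Friction holds it against 15 N sideways; a gasket under it yields 1 mm at 12 N, 2.5 mm at most.
- turn_level (a point): 18.5 mm under the plate top: level for the foot's underside while turning (17 to 20 works; at 20 the collar meets the plate). A spring pusher, its face 9 mm under the plate top, fills the slot below: it resists with 4 N at first, 8 N here. Inner stops allow only a clockwise quarter turn seen from above, from foot along slot (x) to across (y), 5 degrees play.
- lock_level (a point): 11 mm under the plate top: where the foot's underside ends when locked. A blind notch in the plate's underside, 12 mm wide, running along housing y, takes the crosswise foot as the spring lifts it from the turning level; the collar then stands 9 mm clear of the plate. Axes as housing; like the slot, it shifts with the plate along y.
- tkey: T-key, about 70 g, same after a half turn about z. Origin: centre of its foot's underside, z up the shank. Steel foot bar 32 (x) x 8 (y) x 6 mm high; shank 7 mm thick up to z = 20; grey collar disc 46 mm wide, z 20 to 24; flat grip wing 40 (x) x 12 (y) mm, z 24 to 58, parallel to the foot bar. At the start it hangs upright by its collar in the parking collar.
- stand: White parking collar fixed to the counter: upright tube, 54 mm outside and 37 mm inside diameter, 30 mm high. Origin: centre of its underside. Housing and stand may be on either side.
- detergent: White detergent bottle with a blue cap, 72 mm in diameter, 190 mm tall, origin at the centre of its underside. Leave alone.
- jar: Glass jar with a steel lid, 64 mm in diameter, 85 mm tall, origin at the centre of its underside. Leave alone.
- screwdriver: Screwdriver with a black handle, 190 mm long, lying along its x, origin at its underside. Leave alone.
Not all that is in view belongs to the job. What is shaped like the tkey but orange is not meant.

How it is judged:
By the outcome, as a careful person would: the job done as asked, in the order asked, and still so for the second after the job is handed in, with the robot touching nothing.
It also fails if it takes over 67 s, if anything falls off the work surface, if the arm or the gripper's body presses on something with over 40 N, if the wrist force passes 120 N, or if a joint passes its speed limit or range.

### The arm

A 6-joint arm with a two-finger parallel gripper is mounted at the origin on the work surface. World frame = base frame: x ahead of the robot, y to its left, z up, the work surface at z = 0. Lengths are in m, angles in rad, forces in N, time in s.
With the tool pointing down it reaches from about 0.4 to 0.825 m from the base axis. Payload 7 kg.
Tool frame: the origin (TCP) lies on the centre line of the jaws, within the pads' length; the fingertips stand 14 mm ahead of it and the grasp point (between the pads) lies 5 mm behind it; z points along the fingers, y is the line along which they close (so a half turn about z gives the same grasp; the last joint's range is limited). The gripper opens to 85 mm and grips with 20 to 120 N. Pads are 22 mm wide; open, the fingers measure 114 mm over their backs; the gripper's body (76 mm by 85 mm) begins 54 mm behind the grasp point. The pads swing forward as they close: fully open they stand 13 mm farther back than shut.
Start: joints at [1.564, 0.359, 0.012, 0, -1.224, -0.288], TCP at [0.196, 0.646, 0.219] pointing down, gripper open.
Joint ranges: [-3.07, 3.07], [-1.43, 2.12], [-1.02, 1.25], [-3.03, 1.67], [-3.05, -0], [-3.03, 3.03]. Speed limits (rad/s): [2.39, 2.39, 3.01, 3.14, 3.14, 3.14].

### API

Orientations are given as a 3x3 rotation matrix whose columns are the frame's x, y, z axes.
In Python, from rig import * gives the robot as it stands.
- The arm moves only by the tool send_rows, never from a script. Its argument "plan" is a list of rows, each a list of 3 entries, a list of its own where there are three numbers: the shift along the tool's x, y, z in normalised numbers (1 is 800 mm), then the turn about the tool's z in normalised numbers (1 is 90 degrees), then the closure, from 0 (fully open) to 1 (shut). In form: [[[tx, ty, tz], spin, claw], ...]. A call has 1 to 5 rows; each row is the pose to reach, as a shift and turn from the pose commanded when the call began, along the tool's axes at that moment; what a row does not reach only later rows make up. A row lasts 1/10 s, in which the tool goes at most 50 mm and 8.59 degrees, less where a joint would pass 70% of its speed; a pose out of reach is approached as far as the arm can. A shift or turn number past 1, either way, is cut back to 1. A call with a gripper value outside its range is refused whole. The fingers move at their own pace and stop on an object; "newtons" is the grip in N (left out, the last holds). Time passes only in rows, so rows that repeat a pose let the fingers close. It gives the time, the measured TCP pose, the force, the opening and the grip force at its end, in the units of the state.
- state(): the state, without advancing time (a new reading comes with each control period).
- grab_frame(name): name is "scene" or "side" or "wrist"; returns a dict with "img" (480x640x3 uint8, blue, green, red), "depth" (480x640 float32, m along the optical axis (not along the pixel's ray), 0 where there is no reading), "mtx" (3x3 intrinsics, pixels), "position" and "orientation" of the camera in the world. Camera axes: x right, y down, z forward; pixel columns grow to the right and rows downward; lengths in m; the calibration is good to about 2 mm. A picture is of the moment at which its call begins.
- sign_off(): hands the job in; it is judged then, once.
The state is a dict: "clock": time; "joint_positions": joint angles; "joint_velocities": joint speeds; "effort": joint torques, N m; "eef_pos": TCP position; "tool_rot": TCP orientation; "wrist_force": force on the tool from outside, world axes, zero at the start; "wrist_torque": the same for the moment, N m; "finger_gap": finger opening in m; "grip_force": force on a finger pad.
Only numpy, scipy, OpenCV 4.12 (cv2) and the standard library are available. Lean on these libraries where they do the work, as an engineer would, in place of code of your own. Each camera call takes 0.05 s, during which the arm holds its last target. There are 200 camera calls.

## Working session

There is one attempt and no reset: what is moved stays moved. The work goes in short steps, Python scripts to look and compute and a tool call to move; the robot and the scene stay as the last step left them, time stands still between calls to the robot, and variables do not carry over. Pictures are saved under pics/ and viewed, at most 10 in all, crops included, and the job is handed in when it is done.

Besides the shell and the picture viewer there is one more tool, called after "Emit:" by a JSON object that holds its "name" and its "arguments". send_rows: Moves the arm, as the interface text tells. Its arguments: {"type":"object","properties":{"plan":{"type":"array","items":{"type":"array"}},"newtons":{"type":"number"}},"required":["plan"]}

```bash
mkdir -p pics; ls
cat > h.py <<'E'
from rig import *
import numpy as np, cv2
def pts(f):
    K=f["mtx"];d=f["depth"];v,u=np.mgrid[0:480,0:640]
    c=np.stack([(u-K[0,2])/K[0,0]*d,(v-K[1,2])/K[1,1]*d,d],-1)
    w=c@np.array(f["orientation"]).T+np.array(f["position"]); w[d==0]=np.nan
    return w
E
python3 - <<'E'
from h import *
for n in("scene","side"):
    f=grab_frame(n);cv2.imwrite(f"pics/{n}0.png",f["img"]);np.savez(f"{n}0.npz",**f);print(n,f["position"],f["orientation"][:,2] if hasattr(f["orientation"],'shape') else f["orientation"])
print(state())
E
```

```text
pics
scene [1.55615766 0.20565023 1.03254023] [-0.68739538 -0.07201915 -0.72270383]
side [ 0.39444403 -0.78006627  0.68161401] [ 0.21649962  0.79554866 -0.56588889]
{'clock': 0.1, 'joint_positions': array([ 1.56408449e+00,  3.59328019e-01,  1.11830304e-02, -2.76009349e-04,
       -1.22408784e+00, -2.88087700e-01]), 'joint_velocities': array([ 0.00058533, -0.00346071,  0.00305279,  0.00167636, -0.00019617,
       -0.00138568]), 'effort': array([-2.07903940e-03, -5.84761190e+01,  2.94113731e+01,  6.95487633e+00,
       -3.06268848e-03,  1.31663725e-05]), 'eef_pos': array([0.1960365 , 0.64546378, 0.21806916]), 'tool_rot': array([[ 9.56833119e-01, -2.90637763e-01, -2.69221315e-04],
       [-2.90637844e-01, -9.56832057e-01, -1.43471404e-03],
       [ 1.59382493e-04,  1.45102781e-03, -9.99998935e-01]]), 'wrist_force': array([ 0.33467226, -0.74727664,  0.02608873]), 'wrist_torque': array([-0.05878261,  0.00539902,  0.01358924]), 'grip_force': 0.0, 'finger_gap': 0.085663353484759}
```

View pics/scene0.png

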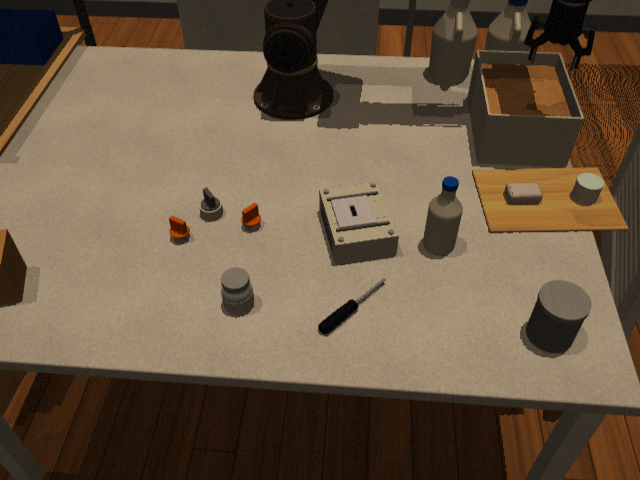

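View pics/side0.png

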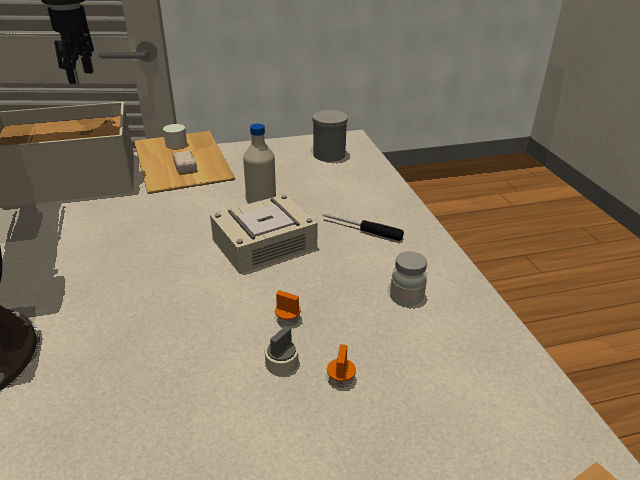

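The grey T-key stands in its white collar at scene (210,205) / side (282,350). Two orange look-alikes are at scene (179,229) and (251,217). The grey one is the one meant, because it has a grey collar and sits in the parking collar. The housing is at scene (357,220), with the slot at (353,210).

```bash
cat > m.py <<'E'
from h import *
fs={n:dict(np.load(n+"0.npz")) for n in("scene","side")}
W={n:pts(f) for n,f in fs.items()}
box={"scene":(185,180,230,225),"side":(262,325,302,378)}
hb={"scene":(310,175,405,265),"side":(205,190,325,272)}
for n in fs:
    x0,y0,x1,y1=box[n];w=W[n][y0:y1,x0:x1].reshape(-1,3);c=fs[n]["img"][y0:y1,x0:x1].reshape(-1,3).astype(int)
    notor=~(c[:,2]>c[:,0]+60)
    for lo,hi in((.05,.08),(.036,.05),(.026,.034),(.005,.024)):
        s=w[notor&(w[:,2]>lo)&(w[:,2]<hi)]
        if len(s)<5: print(n,lo,len(s));continue
        r=cv2.minAreaRect(s[:,:2].astype(np.float32)*1000)
        print(n,lo,len(s),s.mean(0).round(4),"zmax",s[:,2].max().round(4),r)
    x0,y0,x1,y1=hb[n];w=W[n][y0:y1,x0:x1].reshape(-1,3)
    s=w[(w[:,2]>.055)&(w[:,2]<.08)]
    print(n,"lid",cv2.minAreaRect(s[:,:2].astype(np.float32)*1000),np.median(s[:,2]))
    f=fs[n];im=f["img"]
    a=cv2.resize(im[box[n][1]-25:box[n][3]+15,box[n][0]-25:box[n][2]+60],None,fx=4,fy=4,interpolation=cv2.INTER_CUBIC)[:600,:400]
    b=cv2.resize(im[y0:y1,x0:x1],(400,int(400*(y1-y0)/(x1-x0))),interpolation=cv2.INTER_CUBIC)
    o=np.zeros((600,800,3),np.uint8);o[:a.shape[0],:a.shape[1]]=a;o[:b.shape[0],400:400+b.shape[1]]=b
    cv2.imwrite(f"pics/crop_{n}.png",o)
E
python3 m.py
```

```text
scene 0.05 118 [ 0.5148 -0.1402  0.0645] zmax 0.0743 ((548.437255859375, -149.42068481445312), (37.596954345703125, 111.8633041381836), 78.87584686279297)
scene 0.036 102 [ 0.5169 -0.1402  0.0404] zmax 0.0498 ((515.3721313476562, -140.47747802734375), (40.362030029296875, 39.55339431762695), 7.813896656036377)
scene 0.026 113 [ 0.5203 -0.1369  0.0306] zmax 0.034 ((515.2246704101562, -137.3374786376953), (46.880821228027344, 53.36170959472656), 32.176326751708984)
scene 0.005 253 [ 0.501  -0.1466  0.0107] zmax 0.0239 ((472.480712890625, -159.587158203125), (163.05001831054688, 107.40694427490234), 10.532198905944824)
scene lid ((544.35205078125, 205.6214599609375), (189.11972045898438, 141.72030639648438), 16.000720977783203) 0.0680067473246363
side 0.05 306 [ 0.5081 -0.1452  0.0632] zmax 0.0718 ((508.39117431640625, -141.73304748535156), (40.32597351074219, 14.429604530334473), 39.73896408081055)
side 0.036 164 [ 0.5088 -0.1489  0.0419] zmax 0.05 ((507.661865234375, -147.90621948242188), (34.35946273803711, 42.94326400756836), 84.72320556640625)
side 0.026 262 [ 0.5074 -0.1544  0.0309] zmax 0.034 ((508.88250732421875, -146.35523986816406), (45.841670989990234, 52.42082977294922), 86.46636199951172)
side 0.005 267 [ 0.5054 -0.1614  0.0145] zmax 0.0239 ((505.2938537597656, -157.98712158203125), (24.399818420410156, 51.951995849609375), 78.24539184570312)
side lid ((543.8013916015625, 206.1610870361328), (181.548095703125, 146.9417724609375), 15.804213523864746) 0.06707884692305277
```

View pics/crop_side.png

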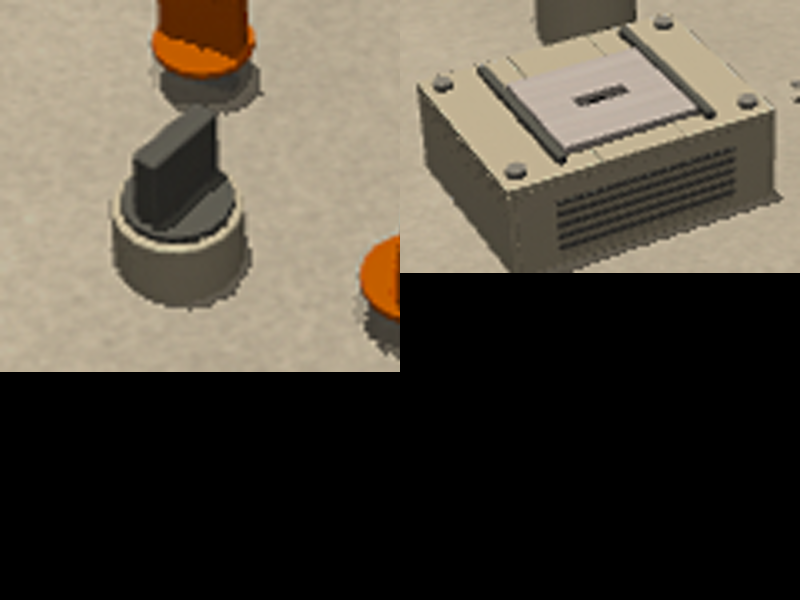

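View pics/crop_scene.png

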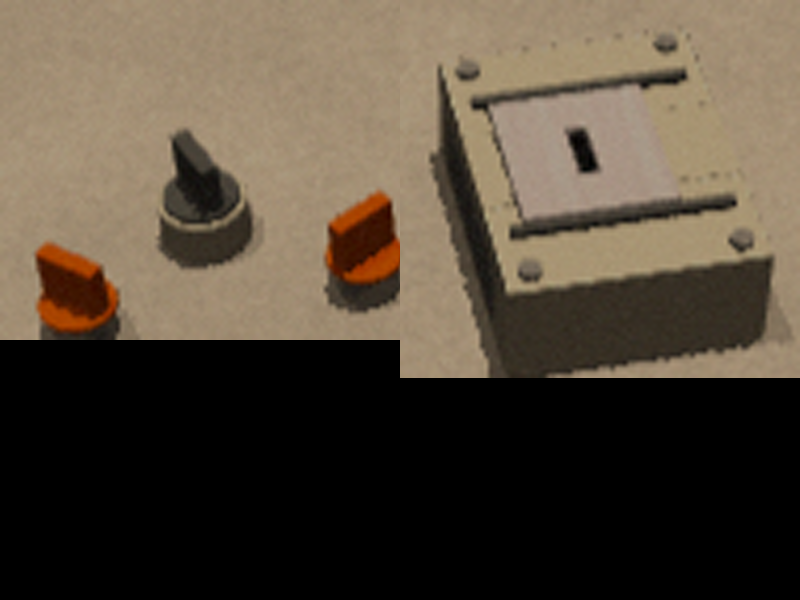

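The crops confirm it: the grey key in the white collar (scene crop centre ~(200,190)) is flanked by orange decoys. On the housing, the plate with its dark slot sits off-centre, near lid crop (582,150).

```bash
cat >> h.py <<'E'
def ray(f,u,v,z):
    K=f["mtx"];R=np.array(f["orientation"]);p=np.array(f["position"])
    d=R@np.array([(u-K[0,2])/K[0,0],(v-K[1,2])/K[1,1],1]);return p+d*(z-p[2])/d[2]
def proj(f,P):
    R=np.array(f["orientation"]);c=(np.atleast_2d(P)-f["position"])@R;K=f["mtx"]
    return np.stack([c[:,0]/c[:,2]*K[0,0]+K[0,2],c[:,1]/c[:,2]*K[1,1]+K[1,2]],-1)
E
python3 - <<'E'
from h import *
fs={n:dict(np.load(n+"0.npz")) for n in("scene","side")}
for n,b in(("scene",(340,200,366,222)),("side",(252,208,280,226))):
    f=fs[n];g=f["img"][b[1]:b[3],b[0]:b[2]].astype(float).sum(2)
    m=g<g.min()*.5+np.median(g)*.5
    k,l,s,c=cv2.connectedComponentsWithStats(m.astype(np.uint8))
    for i in range(1,k):print(n,s[i],[b[0]+c[i][0],b[1]+c[i][1]],ray(f,b[0]+c[i][0],b[1]+c[i][1],.07))
# bottle, decoys, jar
w=pts(fs["scene"])
for nm,(x,y) in dict(bottle=(450,185),bot2=(440,225),or1=(178,222),or2=(251,212),jar=(236,275),box=(525,55)).items(): print(nm,np.nanmedian(w[y-2:y+3,x-2:x+3].reshape(-1,3),0).round(3))
f=grab_frame("wrist");s=state();R=s["tool_rot"]
print("cam in tool",R.T@(f["position"]-s["eef_pos"]),(R.T@f["orientation"]).round(3),f["mtx"])
E
```

```text
scene [10  6  7 10 47] [np.float64(352.93617021276594), np.float64(210.46808510638297)] [0.54578099 0.19642113 0.07      ]
side [ 6  8 15  6 37] [np.float64(264.7027027027027), np.float64(218.27027027027026)] [0.5472612  0.19892916 0.07      ]
bottle [0.582 0.391 0.19 ]
bot2 [0.604 0.383 0.096]
or1 [ 0.599 -0.192  0.058]
or2 [ 0.546 -0.036  0.049]
jar [ 0.766 -0.028  0.087]
box [-0.029  0.64   0.142]
cam in tool [ 0.07064212  0.00142074 -0.15565109] [[ 0.001 -0.96  -0.28 ]
 [ 1.     0.001  0.001]
 [-0.001 -0.28   0.96 ]] [[419.82078747   0.         322.71112788]
 [  0.         419.82078747 252.18552314]
 [  0.           0.           1.        ]]
```

The rows are not in the units I measure in: shifts go in shares of 800 mm and turns go in shares of 90 degrees. I convert before sending: 194 mm is 0.2425, 155 mm is 0.1938, -0.5 rad is -0.3183.

Emit:
{"name": "send_rows", "arguments": {"plan": [[[0.05,0.0338,-0.0375],-0.0637,0.3],[[0.0975,0.0675,-0.05],-0.1273,0.3],[[0.1463,0.1025,-0.05],-0.191,0.3],[[0.1938,0.1363,-0.05],-0.2546,0.3],[[0.2425,0.17,-0.05],-0.3183,0.3]], "newtons": 40}}

```text
clock: 0.65
eef_pos: [0.343, 0.4575, 0.259]
tool_rot: [[0.978, 0.208, -0.0], [0.208, -0.978, 0.0], [0.0, -0.0, -1.0]]
wrist_force: [0.8, 0.2, -0.2]
finger_gap: 0.0599
grip_force: 0.0
```

Converted, 205 mm is 0.2563, 168 mm is 0.21, -0.07 rad is -0.0446.

Emit:
{"name": "send_rows", "arguments": {"plan": [[[0.025,0.0525,0],-0.0127,0.3],[[0.05,0.105,0],-0.0255,0.3],[[0.075,0.1575,0],-0.0382,0.3],[[0.1,0.21,0],-0.0446,0.3],[[0.125,0.2563,0.0125],-0.0446,0.3]]}}

```text
clock: 1.15
eef_pos: [0.4833, 0.2775, 0.2502]
tool_rot: [[0.962, 0.272, 0.002], [0.272, -0.962, 0.002], [0.002, -0.001, -1.0]]
wrist_force: [0.5, 0.9, 0.6]
finger_gap: 0.0595
grip_force: 0.0
```

Converted, 90 mm is 0.1125, 45 mm is 0.0563.

Emit:
{"name": "send_rows", "arguments": {"plan": [[[0.0275,0.0563,0.0125],0,0.3],[[0.0563,0.1125,0.025],0,0.3],[[0.0563,0.1125,0.025],0,0.3],[[0.0563,0.1125,0.025],0,0.3]]}}

```text
clock: 1.55
eef_pos: [0.5501, 0.2032, 0.228]
tool_rot: [[0.963, 0.269, -0.001], [0.269, -0.963, -0.001], [-0.002, 0.001, -1.0]]
wrist_force: [0.1, -0.2, -0.2]
finger_gap: 0.0595
grip_force: 0.0
```

Run:
```python
from h import *
f=grab_frame("wrist");np.savez("w0.npz",**f);s=state();print(s["eef_pos"],s["tool_rot"].round(3),s["wrist_force"])
cv2.imwrite("pics/w0.png",f["img"])
print(proj(f,[[.546,.198,.07],[.544,.206,.07]]))
```

```text
[0.54967825 0.20423364 0.22855643] [[ 0.963  0.27  -0.001]
 [ 0.27  -0.963 -0.   ]
 [-0.001  0.    -1.   ]] [-0.10872417  0.54952674  1.01980413]
[[326.32271732 231.31527214]
 [315.58138723 231.02109532]]
```

View pics/w0.png

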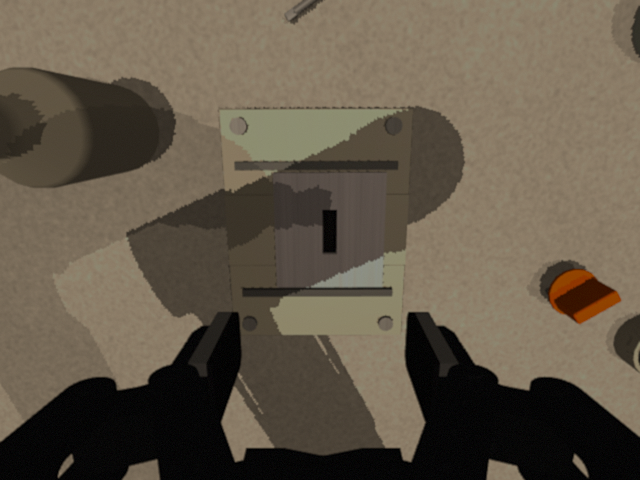

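The wrist view shows the slot as a dark upright rectangle at about (329,231), plate displaced toward the right. The housing guide strips run horizontally at rows 165 and 293.

```bash
cat > slot.py <<'E'
from h import *
f=dict(np.load("w0.npz"));g=cv2.cvtColor(f["img"],cv2.COLOR_BGR2GRAY)
c=cv2.resize(g[195:270,300:360],None,fx=8,fy=8,interpolation=cv2.INTER_CUBIC)
m=(c<40).astype(np.uint8);k,l,s,_=cv2.connectedComponentsWithStats(m)
i=1+np.argmax(s[1:,4]);p=np.argwhere(l==i)[:,::-1]/8.+np.array([300,195])-.44
r=cv2.minAreaRect(p.astype(np.float32));bx=cv2.boxPoints(r);q=np.array([ray(f,u,v,.07) for u,v in bx])
print(r);print(q.round(4),q.mean(0));rr=cv2.minAreaRect(q[:,:2].astype(np.float32)*1000);print(rr)
w=pts(f)[100:345,210:420].reshape(-1,3);t=w[(w[:,2]>.055)&(w[:,2]<.08)]
print("lid",cv2.minAreaRect(t[:,:2].astype(np.float32)*1000),np.percentile(t[:,2],[10,50,90]))
E
python3 slot.py
```

```text
((328.87249755859375, 230.80999755859375), (43.25, 14.375), 90.0)
[[0.5616 0.2061 0.07  ]
 [0.5645 0.1956 0.07  ]
 [0.5318 0.1861 0.07  ]
 [0.5288 0.1969 0.07  ]] [0.54666619 0.19615481 0.07      ]
((546.6868286132812, 196.0822296142578), (34.087615966796875, 11.196592330932617), 15.644758224487305)
lid ((543.2426147460938, 205.197998046875), (180.13882446289062, 140.55874633789062), 15.786334037780762) [0.06505837 0.06644494 0.07125078]
```

Converted, 215 mm is 0.2688, 172 mm is 0.215, -0.42 rad is -0.2674.

Emit:
{"name": "send_rows", "arguments": {"plan": [[[-0.0225,0.0538,0],-0.0509,0.3],[[-0.045,0.1075,0],-0.1019,0.3],[[-0.0675,0.1613,0],-0.1528,0.3],[[-0.09,0.215,0],-0.2037,0.3],[[-0.1125,0.2688,0],-0.2674,0.3]]}}

```text
clock: 2.1
eef_pos: [0.5209, -0.0267, 0.2297]
tool_rot: [[0.764, 0.645, 0.002], [0.645, -0.764, 0.001], [0.002, 0.001, -1.0]]
wrist_force: [1.4, 0.1, 0.8]
finger_gap: 0.0595
grip_force: 0.0
```

Converted, -80 mm is -0.1, 78 mm is 0.0975.

Emit:
{"name": "send_rows", "arguments": {"plan": [[[-0.0375,0.0363,0.0125],0,0.3],[[-0.075,0.0725,0.025],0,0.3],[[-0.1,0.0975,0.0375],0,0.3],[[-0.1,0.0975,0.0375],0,0.3],[[-0.1,0.0975,0.0375],0,0.3]]}}

```text
clock: 2.6
eef_pos: [0.5101, -0.1372, 0.1993]
tool_rot: [[0.768, 0.641, 0.001], [0.641, -0.768, 0.0], [0.0, 0.0, -1.0]]
wrist_force: [-0.5, 0.2, -0.2]
finger_gap: 0.0597
grip_force: 0.0
```

Run:
```python
from h import *
f=grab_frame("wrist");np.savez("w1.npz",**f);s=state();print(s["eef_pos"],s["tool_rot"].round(3),s["wrist_force"],s["joint_positions"].round(2))
u,v=proj(f,[[.51,-.143,.05]])[0].astype(int);print(u,v)
w=pts(f);b=w[max(v-90,0):v+90,u-90:u+90].reshape(-1,3)
b=b[np.hypot(b[:,0]-.509,b[:,1]+.143)<.045]
for lo,hi in((.058,.08),(.026,.04)):
    t=b[(b[:,2]>lo)&(b[:,2]<hi)];print(lo,len(t),t.mean(0).round(4) if len(t) else 0,cv2.minAreaRect(t[:,:2].astype(np.float32)*1000) if len(t) else 0, np.median(t[:,2]))
cv2.imwrite("pics/w1.png",f["img"])
```

```text
[ 0.51043381 -0.13680474  0.19953321] [[ 0.767  0.641  0.001]
 [ 0.641 -0.767  0.   ]
 [ 0.001  0.001 -1.   ]] [ 0.6514921  -0.36964722  0.60484251] [ 0.11  0.13 -0.34  0.   -1.1   2.16]
328 232
0.058 952 [ 0.5094 -0.141   0.0684] ((508.65325927734375, -141.68331909179688), (39.80917739868164, 12.020922660827637), 38.10118865966797) 0.06863701780341586
0.026 2579 [ 0.5106 -0.1397  0.0334] ((509.00970458984375, -141.17877197265625), (51.9323844909668, 52.63595962524414), 38.75388717651367) 0.03433637424783942
```

View pics/w1.png

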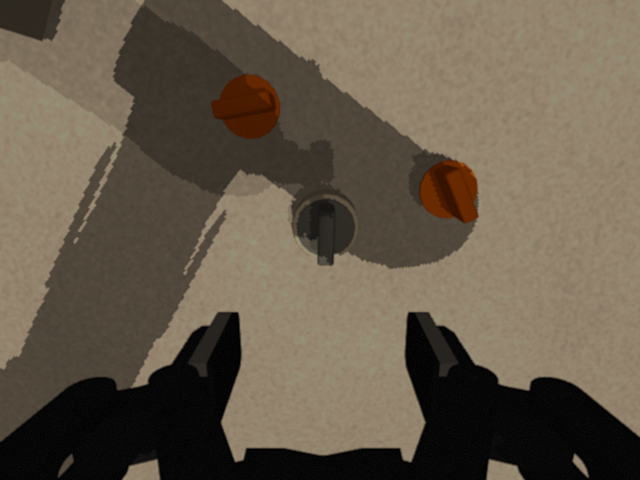

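The grey key's wing shows at (325,232), upright in the picture and along tool x, with the orange decoys at (247,105) and (450,190). The measured wing is 39.8 x 12.0 mm at z 68.5 mm, which matches the tkey (10 + 58 mm).

Converted, 110 mm is 0.1375, 80 mm is 0.1, 0.028 rad is 0.0178.

Emit:
{"name": "send_rows", "arguments": {"plan": [[[-0.005,0.0031,0.05],0.0178,0.55],[[-0.005,0.0031,0.1],0.0178,0.55],[[-0.005,0.0031,0.1375],0.0178,0.55],[[-0.005,0.0031,0.1375],0.0178,0.55],[[-0.005,0.0031,0.1375],0.0178,0.55]]}}

```text
clock: 3.15
eef_pos: [0.5094, -0.1413, 0.0899]
tool_rot: [[0.784, 0.621, 0.0], [0.621, -0.784, -0.001], [-0.0, 0.001, -1.0]]
wrist_force: [1.0, -0.6, 0.6]
finger_gap: 0.0389
grip_force: 0.0
```

Converted, 36 mm is 0.045, 30 mm is 0.0375.

Emit:
{"name": "send_rows", "arguments": {"plan": [[[0,0,0.0188],0,0.55],[[0,0,0.0375],0,0.55],[[0,0,0.045],0,0.55],[[0,0,0.045],0,0.55]]}}

```text
clock: 3.55
eef_pos: [0.5093, -0.142, 0.0539]
tool_rot: [[0.785, 0.619, 0.001], [0.619, -0.785, -0.0], [0.001, 0.001, -1.0]]
wrist_force: [0.6, 0.5, 0.5]
finger_gap: 0.0386
grip_force: 0.0
```

Emit:
{"name": "send_rows", "arguments": {"plan": [[[0,0,0],0,1.0],[[0,0,0],0,1.0],[[0,0,0],0,1.0],[[0,0,0],0,1.0],[[0,0,0],0,1.0]], "newtons": 60}}

```text
clock: 4.05
eef_pos: [0.5093, -0.1422, 0.054]
tool_rot: [[0.785, 0.619, 0.002], [0.619, -0.785, 0.0], [0.001, 0.001, -1.0]]
wrist_force: [-1.5, 2.9, 7.0]
finger_gap: 0.0081
grip_force: 58.8
```

Converted, -6 mm is -0.0075, -3 mm is -0.0038.

Emit:
{"name": "send_rows", "arguments": {"plan": [[[0,0,-0.0038],0,1.0],[[0,0,-0.0075],0,1.0],[[0,0,-0.0075],0,1.0]]}}

```text
clock: 4.35
eef_pos: [0.5088, -0.1424, 0.0594]
tool_rot: [[0.786, 0.619, 0.001], [0.619, -0.786, -0.0], [0.0, 0.0, -1.0]]
wrist_force: [0.3, 0.4, -2.1]
finger_gap: 0.0082
grip_force: 58.6
```

Converted, -110 mm is -0.1375, -90 mm is -0.1125.

Emit:
{"name": "send_rows", "arguments": {"plan": [[[0,0,-0.025],0,1.0],[[0,0,-0.0625],0,1.0],[[0,0,-0.1125],0,1.0],[[0,0,-0.1375],0,1.0],[[0,0,-0.1375],0,1.0]]}}

```text
clock: 4.85
eef_pos: [0.5105, -0.1425, 0.1723]
tool_rot: [[0.785, 0.619, 0.006], [0.619, -0.785, -0.0], [0.005, 0.004, -1.0]]
wrist_force: [-0.2, 0.5, -0.8]
finger_gap: 0.0081
grip_force: 58.7
```

```bash
cat > look.py <<'E'
from h import *
import sys
s=state();print(s["eef_pos"],s["finger_gap"],s["grip_force"],s["wrist_force"])
T=s["eef_pos"];o=[]
for n in("side","scene","wrist"):
    f=grab_frame(n);np.savez(f"{sys.argv[1]}_{n}.npz",**f)
    u,v=proj(f,[T-[0,0,.02]])[0].astype(int);h=50 if n!="wrist" else 130
    u=min(max(u,h),640-h);v=min(max(v,h),480-h)
    o.append(cv2.resize(f["img"][v-h:v+h,u-h:u+h],(266,266),interpolation=cv2.INTER_CUBIC));print(n,u,v)
o=np.hstack(o);o=cv2.convertScaleAbs(o,alpha=2);cv2.imwrite(f"pics/{sys.argv[1]}.png",o)
E
python3 look.py k1
```

```text
[ 0.51048517 -0.14249334  0.17229785] 0.008054491283294387 58.74313132837415 [-0.21913301  0.45036801 -0.79093887]
side 279 292
scene 202 164
wrist 325 291
```

View pics/k1.png

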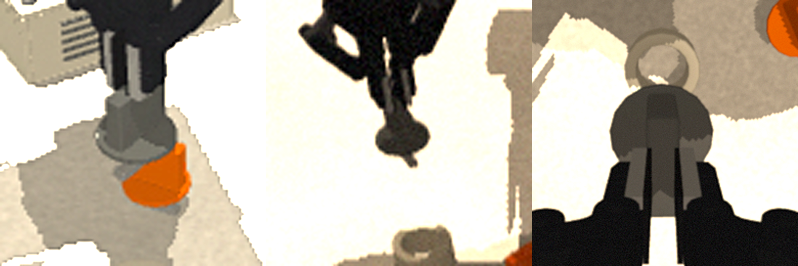

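The pictures show the key held upright between the pads (wrist panel: disc at (660,130), wing along tool x), with the collar now empty.

```bash
cat > inhand.py <<'E'
from h import *
import sys
from scipy.optimize import least_squares
f=dict(np.load(sys.argv[1]+"_wrist.npz"));s=state();R=s["tool_rot"];T=s["eef_pos"]
w=(pts(f)-T)@R*1000
p=w.reshape(-1,3);ok=np.isfinite(p[:,2]);p=p[ok]
c=p[(abs(p[:,1])<30)&(p[:,0]>-35)&(p[:,0]<35)&(p[:,2]>-8)&(p[:,2]<50)]
h,e=np.histogram(c[:,2],np.arange(-8,50,1));print([(int(a),int(b)) for a,b in zip(e,h) if b>60])
d=c[(c[:,2]>17)&(c[:,2]<24)]
print("disc n",len(d),np.median(d[:,2]),d.min(0),d.max(0))
hull=cv2.convexHull(d[:,:2].astype(np.float32))[:,0]
hl=hull[hull[:,0]>0]
r=least_squares(lambda q:np.hypot(hl[:,0]-q[0],hl[:,1]-q[1])-q[2],[0,0,23],loss="soft_l1");print("circle x,y,r",r.x,r.cost)
t=c[(c[:,2]<-5+3)&(c[:,0]>11)];
t=p[(abs(p[:,1])<9)&(p[:,0]>12)&(p[:,0]<30)&(p[:,2]>-22)&(p[:,2]<-8)]
print("wing top",len(t),np.median(t[:,2]) if len(t) else 0,t.min(0),t.max(0),t.mean(0),cv2.minAreaRect(t[:,:2].astype(np.float32)))
E
python3 inhand.py k1
```

```text
[(16, 66), (17, 840), (18, 2154), (19, 799), (20, 78)]
disc n 3906 18.507970348006445 [-12.84421799 -22.85990863  17.00320383] [22.81266163 22.43538962 23.16666512]
circle x,y,r [ 0.02952731 -0.07978077 22.67060358] 0.167887228133754
wing top 854 -15.001088402961368 [ 12.00242155  -5.51583476 -17.21198009] [20.15279336  6.34877147 -8.0247703 ] [ 16.70942296   0.42550953 -14.33893124] ((16.073740005493164, 0.39682722091674805), (8.117927551269531, 11.863368034362793), 0.6352566480636597)
```

Converted, -161 mm is -0.2013, 157 mm is 0.1963, 0.36 rad is 0.2292.

Emit:
{"name": "send_rows", "arguments": {"plan": [[[0.0313,-0.0313,0],0.0318,1.0],[[0.0725,-0.0738,0],0.0828,1.0],[[0.1138,-0.1163,0],0.1337,1.0],[[0.155,-0.1588,0],0.1846,1.0],[[0.1963,-0.2013,0],0.2292,1.0]]}}

```text
clock: 5.5
eef_pos: [0.5313, 0.0827, 0.1674]
tool_rot: [[0.954, 0.299, -0.002], [0.299, -0.954, -0.001], [-0.003, 0.0, -1.0]]
wrist_force: [1.5, -0.7, -0.7]
finger_gap: 0.0081
grip_force: 58.8
```

Converted, -103.5 mm is -0.1294, -98 mm is -0.1225, 0.03 rad is 0.0191.

Emit:
{"name": "send_rows", "arguments": {"plan": [[[0.0225,-0.0463,0.0063],0.0064,1.0],[[0.045,-0.0925,0.0188],0.0127,1.0],[[0.0575,-0.1225,0.0313],0.0191,1.0],[[0.0606,-0.1294,0.0438],0.0191,1.0],[[0.0606,-0.1294,0.0438],0.0191,1.0]]}}

```text
clock: 6.0
eef_pos: [0.5455, 0.1944, 0.1307]
tool_rot: [[0.961, 0.275, -0.005], [0.275, -0.961, -0.003], [-0.005, 0.002, -1.0]]
wrist_force: [-0.1, 0.4, -1.9]
finger_gap: 0.0087
grip_force: 58.8
```

Emit:
{"name": "send_rows", "arguments": {"plan": [[[0,0,0],0,1.0],[[0,0,0],0,1.0],[[0,0,0],0,1.0]]}}

```text
clock: 6.3
eef_pos: [0.5474, 0.1938, 0.1345]
tool_rot: [[0.962, 0.273, 0.001], [0.273, -0.962, 0.0], [0.001, -0.0, -1.0]]
wrist_force: [-0.1, -1.3, -1.2]
finger_gap: 0.0079
grip_force: 58.8
```

```bash
python3 - <<'E'
from h import *
f=grab_frame("wrist");np.savez("k2_wrist.npz",**f);s=state();R=s["tool_rot"];print(s["eef_pos"],R.round(4),s["wrist_force"])
d=R.T@(np.array([.5467,.1962,.07])-s["eef_pos"])*1000;print("slot in tool mm",d,"spin needed",np.arctan2(R[1,0],R[0,0])-.274)
# strips / slot side visible? fit plate from wrist for check
w=pts(f)[:, :].reshape(-1,3);t=w[(w[:,2]>.055)&(w[:,2]<.076)&(np.hypot(w[:,0]-.543,w[:,1]-.205)<.13)]
print("lid",len(t),cv2.minAreaRect(t[:,:2].astype(np.float32)*1000))
E
python3 inhand.py k2
```

```text
[0.54746819 0.19388171 0.13457562] [[ 9.621e-01  2.726e-01  9.000e-04]
 [ 2.726e-01 -9.621e-01  6.000e-04]
 [ 1.000e-03 -4.000e-04 -1.000e+00]] [ 0.31805355 -0.81183157 -0.57616305]
slot in tool mm [-0.17065112 -2.41681164 64.57634705] spin needed 0.002138523430563921
lid 59418 ((543.63330078125, 205.4119873046875), (179.2737274169922, 140.8881072998047), 15.87447452545166)
[(17, 88), (18, 1068), (19, 2083), (20, 651), (21, 68)]
disc n 3978 19.355695977330075 [-13.12623996 -22.38810533  17.00470712] [22.73495899 23.20208765 23.30055526]
circle x,y,r [-0.16779365  0.39158664 22.74022427] 0.13047815600464308
wing top 795 -14.160900766981236 [ 12.01190389  -5.06220166 -16.12257997] [19.92991367  6.98444336 -8.01137053] [ 16.49688641   0.93169092 -13.6567509 ] ((15.971190452575684, 0.9614787101745605), (12.045055389404297, 7.9163031578063965), 89.9415054321289)
```

Converted, 16 mm is 0.02, -2.7 mm is -0.0034.

Emit:
{"name": "send_rows", "arguments": {"plan": [[[0,-0.0034,0.0063],0,1.0],[[0,-0.0034,0.015],0,1.0],[[0,-0.0034,0.02],0,1.0],[[0,-0.0034,0.02],0,1.0],[[0,-0.0034,0.02],0,1.0]]}}

```text
clock: 6.85
eef_pos: [0.5464, 0.1972, 0.1176]
tool_rot: [[0.962, 0.274, -0.0], [0.274, -0.962, -0.0], [-0.0, 0.0, -1.0]]
wrist_force: [-0.7, 0.3, -1.5]
finger_gap: 0.0079
grip_force: 58.8
```

Converted, 3 mm is 0.0038, 2 mm is 0.0025.

Emit:
{"name": "send_rows", "arguments": {"plan": [[[0,0,0.0013],0,1.0],[[0,0,0.0025],0,1.0],[[0,0,0.0038],0,1.0],[[0,0,0.0038],0,1.0]]}}

```text
clock: 7.25
eef_pos: [0.5464, 0.1972, 0.1148]
tool_rot: [[0.962, 0.274, -0.0], [0.274, -0.962, -0.0], [-0.0, 0.0, -1.0]]
wrist_force: [0.5, 0.1, -0.6]
finger_gap: 0.0081
grip_force: 58.8
```

Converted, 2 mm is 0.0025, 1 mm is 0.0013.

Emit:
{"name": "send_rows", "arguments": {"plan": [[[0,0.0009,0],0,1.0],[[0,0.0009,0.0013],0,1.0],[[0,0.0009,0.0025],0,1.0],[[0,0.0009,0.0025],0,1.0]]}}

```text
clock: 7.65
eef_pos: [0.5465, 0.1964, 0.1127]
tool_rot: [[0.962, 0.274, -0.0], [0.274, -0.962, -0.0], [-0.0, 0.0, -1.0]]
wrist_force: [-0.1, -1.0, -0.7]
finger_gap: 0.0084
grip_force: 58.8
```

Emit:
{"name": "send_rows", "arguments": {"plan": [[[0,0,0.0006],0,1.0],[[0,0,0.0013],0,1.0],[[0,0,0.0019],0,1.0],[[0,0,0.0019],0,1.0]]}}

```text
clock: 8.05
eef_pos: [0.5466, 0.1965, 0.1113]
tool_rot: [[0.962, 0.274, -0.0], [0.274, -0.962, -0.0], [-0.0, 0.0, -1.0]]
wrist_force: [0.2, 0.2, -0.5]
finger_gap: 0.0077
grip_force: 58.8
```

Converted, 3 mm is 0.0038, 2 mm is 0.0025.

Emit:
{"name": "send_rows", "arguments": {"plan": [[[0,0,0.0013],0,1.0],[[0,0,0.0025],0,1.0],[[0,0,0.0038],0,1.0],[[0,0,0.0038],0,1.0]]}}

```text
clock: 8.45
eef_pos: [0.5465, 0.1965, 0.1082]
tool_rot: [[0.962, 0.274, -0.0], [0.274, -0.962, -0.0], [-0.0, 0.0, -1.0]]
wrist_force: [-0.0, -0.2, -0.3]
finger_gap: 0.008
grip_force: 58.8
```

Converted, 3 mm is 0.0038, 2 mm is 0.0025.

Emit:
{"name": "send_rows", "arguments": {"plan": [[[0,0,0.0013],0,1.0],[[0,0,0.0025],0,1.0],[[0,0,0.0038],0,1.0],[[0,0,0.0038],0,1.0]]}}

```text
clock: 8.85
eef_pos: [0.5465, 0.1965, 0.1052]
tool_rot: [[0.962, 0.274, -0.0], [0.274, -0.962, -0.0], [-0.0, 0.0, -1.0]]
wrist_force: [0.3, 0.2, -1.4]
finger_gap: 0.0081
grip_force: 58.8
```

Through the slot with no contact. The next stage is the spring pusher.

Converted, 3 mm is 0.0038, 2 mm is 0.0025.

Emit:
{"name": "send_rows", "arguments": {"plan": [[[0,0,0.0013],0,1.0],[[0,0,0.0025],0,1.0],[[0,0,0.0038],0,1.0],[[0,0,0.0038],0,1.0]]}}

```text
clock: 9.25
eef_pos: [0.5468, 0.1966, 0.1026]
tool_rot: [[0.962, 0.274, 0.0], [0.274, -0.962, 0.0], [0.001, -0.0, -1.0]]
wrist_force: [-0.2, 0.4, 4.0]
finger_gap: 0.0079
grip_force: 59.9
```

Converted, 3 mm is 0.0038, 2 mm is 0.0025.

Emit:
{"name": "send_rows", "arguments": {"plan": [[[0,0,0.0013],0,1.0],[[0,0,0.0025],0,1.0],[[0,0,0.0038],0,1.0],[[0,0,0.0038],0,1.0]]}}

```text
clock: 9.65
eef_pos: [0.5468, 0.1966, 0.0994]
tool_rot: [[0.962, 0.274, 0.0], [0.274, -0.962, 0.0], [0.0, 0.0, -1.0]]
wrist_force: [-0.6, -0.3, 6.0]
finger_gap: 0.0079
grip_force: 60.2
```

Converted, 4.2 mm is 0.0053, 3 mm is 0.0038.

Emit:
{"name": "send_rows", "arguments": {"plan": [[[0,0,0.0019],0,1.0],[[0,0,0.0038],0,1.0],[[0,0,0.0053],0,1.0],[[0,0,0.0053],0,1.0],[[0,0,0.0053],0,1.0]]}}

```text
clock: 10.15
eef_pos: [0.5469, 0.1966, 0.0956]
tool_rot: [[0.962, 0.274, 0.001], [0.274, -0.962, 0.0], [0.001, -0.0, -1.0]]
wrist_force: [-1.5, 0.3, 6.5]
finger_gap: 0.008
grip_force: 60.6
```

```bash
python3 - <<'E'
from h import *
f=[]
for i in range(4):
    grab_frame("side");s=state();f.append(s["wrist_force"])
print(np.mean(f,0),s["eef_pos"],s["wrist_torque"])
f=grab_frame("wrist");np.savez("k3_wrist.npz",**f)
E
python3 inhand.py k3
```

```text
[-1.31334969 -0.76301164  7.07788935] [0.54692878 0.19663813 0.0956422 ] [-0.0915755   0.52933953 -0.00610697]
[(17, 140), (18, 1287), (19, 1965), (20, 480), (23, 770), (24, 4315), (25, 2904), (26, 218)]
disc n 4737 19.41828974884834 [-34.44153598 -29.8722201   17.09690097] [34.84921526 29.9872949  23.99980731]
circle x,y,r [ 6.94258226  4.52935598 35.50275026] 18.046381315154846
wing top 808 -14.255435479881953 [ 12.00347777  -5.16621871 -16.18137568] [19.94282202  6.83351117 -8.0276616 ] [ 16.46097292   0.80864526 -13.75511147] ((15.971489906311035, 0.8344764709472656), (7.935341835021973, 11.999046325683594), 0.10449707508087158)
```

Depth is about 18.3 mm by both camera and spring force. Next is the clockwise turn (positive about the downward tool z).

Converted, 0.4 rad is 0.2546.

Emit:
{"name": "send_rows", "arguments": {"plan": [[[0,0,0],0.0509,1.0],[[0,0,0],0.1019,1.0],[[0,0,0],0.1528,1.0],[[0,0,0],0.2037,1.0],[[0,0,0],0.2546,1.0]]}}

```text
clock: 10.9
eef_pos: [0.5475, 0.197, 0.0959]
tool_rot: [[0.992, -0.125, 0.002], [-0.125, -0.992, 0.001], [0.002, -0.001, -1.0]]
wrist_force: [0.5, -0.8, 6.5]
finger_gap: 0.0082
grip_force: 60.5
```

Converted, 0.4 rad is 0.2546.

Emit:
{"name": "send_rows", "arguments": {"plan": [[[0,0,0],0.0509,1.0],[[0,0,0],0.1019,1.0],[[0,0,0],0.1528,1.0],[[0,0,0],0.2037,1.0],[[0,0,0],0.2546,1.0]]}}

```text
clock: 11.4
eef_pos: [0.5475, 0.197, 0.0959]
tool_rot: [[0.865, -0.502, 0.002], [-0.502, -0.865, 0.001], [0.001, -0.002, -1.0]]
wrist_force: [0.5, -0.0, 6.9]
finger_gap: 0.0083
grip_force: 60.5
```

Converted, 0.4 rad is 0.2546.

Emit:
{"name": "send_rows", "arguments": {"plan": [[[0,0,0],0.0509,1.0],[[0,0,0],0.1019,1.0],[[0,0,0],0.1528,1.0],[[0,0,0],0.2037,1.0],[[0,0,0],0.2546,1.0]]}}

```text
clock: 11.9
eef_pos: [0.5475, 0.197, 0.0959]
tool_rot: [[0.601, -0.799, 0.002], [-0.799, -0.601, 0.001], [0.0, -0.002, -1.0]]
wrist_force: [0.2, 0.2, 6.7]
finger_gap: 0.0079
grip_force: 60.5
```

Converted, 0.36 rad is 0.2292.

Emit:
{"name": "send_rows", "arguments": {"plan": [[[0,0,0],0.0509,1.0],[[0,0,0],0.1019,1.0],[[0,0,0],0.1528,1.0],[[0,0,0],0.2037,1.0],[[0,0,0],0.2292,1.0]]}}

```text
clock: 12.4
eef_pos: [0.5475, 0.197, 0.0959]
tool_rot: [[0.282, -0.96, 0.002], [-0.96, -0.282, 0.001], [-0.0, -0.002, -1.0]]
wrist_force: [-0.3, -1.3, 7.5]
finger_gap: 0.0082
grip_force: 60.5
```

```bash
python3 - <<'E'
from h import *
s=state();R=s["tool_rot"];print(s["eef_pos"],s["wrist_force"],s["wrist_torque"],"turned deg",np.degrees(.274-np.arctan2(R[1,0],R[0,0])),s["grip_force"])
f=grab_frame("wrist");np.savez("k4_wrist.npz",**f)
E
python3 inhand.py k4
```

```text
[0.54753936 0.19695976 0.09591666] [-0.25030133 -1.30928547  7.48704857] [-0.01694527  0.03372669  0.03423491] turned deg 89.34679097858168 60.52211221307516
[(17, 103), (18, 1349), (19, 2003), (20, 453), (23, 289), (24, 2848), (25, 3850), (26, 498)]
disc n 4263 19.281278807576985 [-30.63522165 -29.81059734  17.05252234] [34.91036897 29.94217133 23.99797982]
circle x,y,r [13.93260691  1.69482904 32.32389633] 10.556340305898985
wing top 1023 -14.456546106552649 [ 12.00772251  -8.94068149 -21.92714341] [22.28617233  8.19754367 -8.10116481] [ 17.61492662   1.38072087 -14.06051037] ((17.148494720458984, -0.36936283111572266), (10.27829360961914, 17.13829231262207), 0.025331854820251465)
```

Converted, -4 mm is -0.005, -3 mm is -0.0038, 0.01 rad is 0.0064.

Emit:
{"name": "send_rows", "arguments": {"plan": [[[0,0,-0.0013],0.0064,1.0],[[0,0,-0.0025],0.0064,1.0],[[0,0,-0.0038],0.0064,1.0],[[0,0,-0.005],0.0064,1.0],[[0,0,-0.005],0.0064,1.0]]}}

```text
clock: 12.95
eef_pos: [0.5474, 0.1969, 0.0998]
tool_rot: [[0.275, -0.962, 0.001], [-0.962, -0.275, 0.001], [-0.0, -0.002, -1.0]]
wrist_force: [0.6, -0.4, 5.2]
finger_gap: 0.008
grip_force: 60.2
```

Converted, -2.6 mm is -0.0033, -2 mm is -0.0025.

Emit:
{"name": "send_rows", "arguments": {"plan": [[[0,0,-0.0013],0,1.0],[[0,0,-0.0025],0,1.0],[[0,0,-0.0033],0,1.0],[[0,0,-0.0033],0,1.0],[[0,0,-0.0033],0,1.0]]}}

```text
clock: 13.45
eef_pos: [0.5467, 0.1966, 0.1018]
tool_rot: [[0.274, -0.962, 0.0], [-0.962, -0.274, 0.0], [-0.0, -0.0, -1.0]]
wrist_force: [0.3, 0.5, 3.7]
finger_gap: 0.0082
grip_force: 59.9
```

```bash
python3 - <<'E'
from h import *
f=grab_frame("wrist");np.savez("k5_wrist.npz",**f)
s=state();print(s["eef_pos"],s["wrist_force"],s["wrist_torque"])
E
python3 inhand.py k5
```

```text
[0.54668719 0.19658639 0.10175841] [-0.17277855  0.54983765  4.92573865] [ 0.22156307 -0.22397491  0.03752485]
[(17, 223), (18, 1414), (19, 1700), (20, 527), (21, 79), (29, 470), (30, 3376), (31, 3090), (32, 324)]
disc n 3962 19.178038068256285 [-10.58314883 -22.29359704  17.00446325] [24.82472619 23.24134483 23.39496252]
circle x,y,r [ 2.01241046  0.37753301 22.67551056] 0.17441166546745568
wing top 1012 -14.432833945408362 [ 12.00054292  -8.99540133 -21.24114265] [22.31582859  8.53598268 -8.02273779] [ 17.60627458   1.3161911  -14.04848344] ((17.161449432373047, -0.22371959686279297), (10.30754566192627, 17.531612396240234), 0.06817346811294556)
```

Converted, -1 mm is -0.0013, -0.8 mm is -0.001.

Emit:
{"name": "send_rows", "arguments": {"plan": [[[0,0,-0.0005],0,1.0],[[0,0,-0.001],0,1.0],[[0,0,-0.0013],0,1.0],[[0,0,-0.0013],0,1.0],[[0,0,-0.0013],0,1.0]]}}

```text
clock: 14.0
eef_pos: [0.5466, 0.1965, 0.1028]
tool_rot: [[0.274, -0.962, -0.0], [-0.962, -0.274, 0.0], [-0.0, -0.0, -1.0]]
wrist_force: [0.4, 0.4, 3.0]
finger_gap: 0.0082
grip_force: 59.8
```

```bash
python3 - <<'E'
from h import *
F=[]
for i in range(3):
    f=grab_frame("wrist");s=state();F.append(s["wrist_force"])
np.savez("k6_wrist.npz",**f)
print(s["eef_pos"],np.mean(F,0),s["wrist_torque"])
E
python3 inhand.py k6
```

```text
[0.54662007 0.19652395 0.10276202] [ 0.31727773 -0.07814702  3.6750009 ] [ 0.18645625 -0.28848165 -0.01996956]
[(17, 196), (18, 1326), (19, 1709), (20, 635), (21, 67), (30, 407), (31, 3350), (32, 3149), (33, 342)]
disc n 3953 19.248651968842832 [-10.62457726 -22.23241102  17.07656314] [24.79809999 23.0216617  23.48922366]
circle x,y,r [ 2.0953263   0.33894279 22.60573982] 0.15176632176319615
wing top 1025 -14.360816750063814 [ 12.00163954  -8.067068   -21.61634319] [22.33895544  8.93210289 -8.00046747] [ 17.56578995   1.4259437  -13.97500522] ((17.17009162902832, 0.4278707504272461), (16.999094009399414, 10.33105182647705), 89.9468994140625)
```

Emit:
{"name": "send_rows", "arguments": {"plan": [[[0,0,0],0,0.6],[[0,0,0],0,0.6],[[0,0,0],0,0.6],[[0,0,0],0,0.6]]}}

```text
clock: 14.55
eef_pos: [0.5463, 0.1963, 0.1024]
tool_rot: [[0.274, -0.962, -0.001], [-0.962, -0.274, -0.001], [0.0, 0.001, -1.0]]
wrist_force: [-0.2, -0.1, -0.1]
finger_gap: 0.0339
grip_force: 0.0
```

Emit:
{"name": "send_rows", "arguments": {"plan": [[[0,0,-0.0125],0,0.6],[[0,0,-0.0375],0,0.6],[[0,0,-0.075],0,0.6],[[0,0,-0.1125],0,0.6],[[0,0,-0.1125],0,0.6]]}}

```text
clock: 15.05
eef_pos: [0.549, 0.1976, 0.1982]
tool_rot: [[0.275, -0.961, 0.007], [-0.961, -0.275, 0.004], [-0.002, -0.008, -1.0]]
wrist_force: [0.6, 0.7, 0.0]
finger_gap: 0.0341
grip_force: 0.0
```

Run:
```python
from h import *
grab_frame("side");f=grab_frame("wrist");s=state();print(s["eef_pos"],s["wrist_force"],s["finger_gap"],s["clock"])
w=pts(f).reshape(-1,3);b=w[np.hypot(w[:,0]-.5467,w[:,1]-.1965)<.04]
for lo,hi in((.105,.13),(.078,.09),(.068,.074)):
    t=b[(b[:,2]>lo)&(b[:,2]<hi)];print(lo,len(t),np.median(t[:,2]) if len(t) else 0,cv2.minAreaRect(t[:,:2].astype(np.float32)*1000) if len(t) else 0)
g=grab_frame("side")["img"][120:300,190:350];cv2.imwrite("pics/end.png",np.hstack([cv2.resize(f["img"],(480,360)),cv2.resize(g,(320,360))]))
```

```text
[0.54689406 0.1968328  0.19413231] [-0.38421372 -0.92304896 -0.43433602] 0.034154803834981616 15.15
0.105 1381 0.11765704819406128 ((547.4022827148438, 194.82675170898438), (11.74252700805664, 40.04924392700195), 15.972168922424316)
0.078 2427 0.08379668957263653 ((547.6958618164062, 194.1167755126953), (45.02642059326172, 43.901893615722656), 16.106231689453125)
0.068 6322 0.0708243490617772 ((546.6829833984375, 196.69912719726562), (79.59732055664062, 79.44580078125), 61.25373840332031)
```

View pics/end.png

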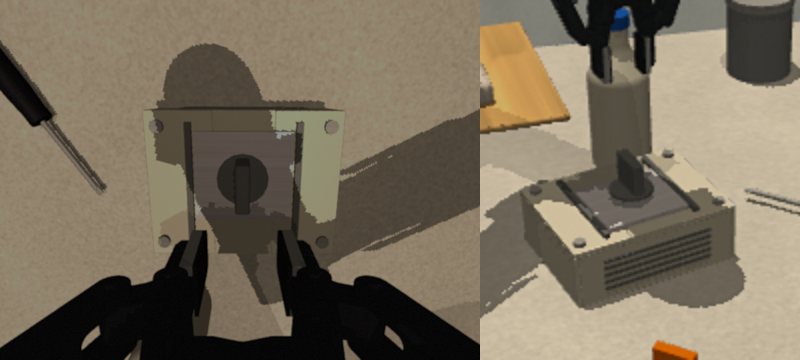

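The key stands upright and crosswise: in the wrist panel the wing at (242,190) runs along housing y. The wing top is 46.9 mm above the plate, so the foot is 11.1 mm under the plate top, and the gripper is clear.

```bash
python3 -c "
from rig import *
print(sign_off())"
```

```text
the job is handed in; nothing more can be done
None
```

The T-key is locked crosswise in the keeper plate, its foot about 11 mm under the plate top. It has been let go with the gripper clear, the highest upward force read at the wrist while it was in the housing was 7.5 N, and I handed the job in at about 15 s.

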